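# Load a sand pellet into the bench colour reader

### The job

The metal sample carrier with the sand pellet lies ready on the sprung loading track of the colour reader. Press its black thumb pad firmly down with a fingertip, so that the carrier sinks low enough to go under the black bridge, and keep it pressed while you slide it under the bridge and the two brass leaf springs until it is fully home against the reader; then take your hand away. Do not grip or lift the carrier, and leave the bottle, mould, tin and brush where they are.

Things in the scene. Friction and masses are not known exactly. Their poses are not given: they have to be found in the camera images.
- reader: Colour reader with its loading track, fixed. Origin on the bench directly below the middle of the black bridge; x along the track, the way the carrier is slid in; z up. Track 100 mm wide, from x = -170 to 75 mm; its side guides are 73 mm apart inside, their tops 32 mm above the bench.
- platen (a joint): Flat steel platen on springs between the side guides, 68 mm wide, from x = -162 to 68 mm of the reader, that the carrier lies on. 0 = up (top 24 mm above the bench), grows as it sinks straight down, 0.008 m at most. It starts to sink at about 4 N of push on the carrier, is 4 mm down at about 10 N and all the way down at about 16 N.
- bridge (a point): Middle of the underside of the black bridge, a bar across the track: 32.5 mm above the bench; bar 12 mm along x, 108 wide, 7.5 high, screws on top to 44 mm above the bench.
- stop (a point): Home stop: middle of the reader body's front face at the track, x = 75 mm of the reader, 28 mm above the bench. The body is 115 mm long, 130 wide, 70 tall; a black hood 50 mm wide reaches 38 mm back over the track from this face, 48 to 70 mm above the bench.
- carrier: Loose aluminium plate 130 mm long (x), 70 wide, 12 thick, about 0.3 kg, lying on the platen. Origin at the centre of its underside; x points to its leading end with the brown pellet. Its top is 36 mm above the bench, 3.5 mm too high for the bridge: it must be pushed down 4 mm or more (6 to 7 is good) to pass. Home: leading end touches the stop, origin at x = 10 mm of the reader.
- thumb_pad (a point): Where to press: on the carrier's top face, middle of the black ribbed thumb pad at its trailing end, 47 mm behind the carrier's origin. The pad is 50 mm wide and reaches 14 mm ahead of and 17 behind this point; a black ridge 6 mm long, 50 wide, 6 high closes it in front, against which a fingertip can push.
- leaf_left: Left brass leaf spring, 10 mm wide, 40 long. Origin at its root on the bridge's far side (x = 6, y = 27 mm of the reader, 35 above the bench); it slopes down along x to a rolled end at x = 45 mm, about 25 above the bench when free. The carrier passing under lifts it; it then presses down with about 4 to 8 N and drags.
- leaf_right: Right brass leaf spring, the same, at y = -27 mm of the reader.
- wash_bottle: White plastic bottle, 62 mm across, 150 tall; bystander. Origin at the centre of its underside.
- mould: Dark steel compaction mould filled with sand, 104 mm across, 55 tall; bystander. Origin at the centre of its underside.
- tin: Aluminium sample tin, 62 mm across, 42 tall; bystander. Origin at the centre of its underside.
- brush: Hand brush lying flat, 200 mm long, 42 wide, 20 thick; bystander. Origin under its middle; its x runs along the handle to the bristles.
There are look-alikes about, which are no part of the job. Of the things like the carrier, leave any that is pink; of the rest the larger one is meant.

How it is judged:
By the outcome, as a careful person would: the job done as asked, in the order asked, and still so for the second after the job is handed in, with the robot touching nothing.
It also fails if it takes over 35 s, if anything falls off the work surface, if the arm or the gripper's body presses on something with over 40 N, if the wrist force passes 120 N, or if a joint passes its speed limit or range.

### The arm

A 6-joint arm with a two-finger parallel gripper is mounted at the origin on the work surface. World frame = base frame: x ahead of the robot, y to its left, z up, the work surface at z = 0. Lengths are in m, angles in rad, forces in N, time in s.
With the tool pointing down it reaches from about 0.25 to 0.725 m from the base axis. Payload 4 kg.
Tool frame: the origin (TCP) lies on the centre line of the jaws, within the pads' length; the fingertips stand 17 mm ahead of it and the grasp point (between the pads) lies 2 mm behind it; z points along the fingers, y is the line along which they close (so a half turn about z gives the same grasp; the last joint's range is limited). The gripper opens to 85 mm and grips with 20 to 120 N. Pads are 22 mm wide; open, the fingers measure 114 mm over their backs; the gripper's body (76 mm by 85 mm) begins 54 mm behind the grasp point. The pads swing forward as they close: fully open they stand 13 mm farther back than shut.
Start: joints at [-1.211, 0.241, 0.005, 1.335, 0, 1.571], TCP at [0.176, -0.468, 0.248] pointing down, gripper open.
Joint ranges: [-2.72, 2.72], [-1.05, 1.87], [-1.09, 1.28], [-1.99, 2.15], [-1.42, 1.44], [-3.14, 3.14]. Speed limits (rad/s): [2.79, 2.79, 3.14, 3.14, 3.14, 3.14].

### API

Orientations are given as a unit quaternion [x, y, z, w].
In Python, from workcell import bot, camera, get_calibration gives the robot as it stands.
- The arm moves only by the tool apply_moves, never from a script. Its argument "steps" is a list of rows, each a list of 3 entries, a list of its own where there are three numbers: the shift along the tool's x, y, z as a fraction of full scale, then the turn, a rotation vector about the tool's x, y, z as a fraction of full scale, then the opening, from 0 (shut) to 1 (fully open). A call has exactly 8 rows; each row shifts and turns the commanded pose from where the row before left it, along the tool's axes as they then stand; what a row does not reach is not made up. Full scale, the value 1, is 20 cm for a shift and pi rad for a turn. A row lasts 1/12 s, in which the tool goes at most 41.7 mm and 7.16 degrees, less where a joint would pass 70% of its speed; a pose out of reach is approached as far as the arm can. A call with a number of a shift or a turn outside -1 to 1 is refused whole. A call with a gripper value outside its range is refused whole. The fingers move at their own pace and stop on an object; the grip force is fixed at half the most. Time passes only in rows, so rows that do not move let the fingers close, or fill a call up. It gives the time, the measured TCP pose, the force, the opening and the grip force at its end, in the units of the state.
- bot.get_obs(): the state, without advancing time (a new reading comes with each control period).
- camera(name): name is "side" or "top"; returns (picture, depth): 400x640x3 uint8, red, green, blue; 400x640 float32, m along the optical axis (not along the pixel's ray), 0 where there is no reading.
- get_calibration(name): a dict with "fov_y" (degrees; the focal length in pixels is half the picture's height over the tangent of half this angle, whatever the lens; pixels are square), "cx", "cy" (the principal point, pixels), "dist_coeffs" ([k1, k2, p1, p2, k3] as OpenCV has them; the pictures are not rectified), "rvec" (rotation vector, rad) and "tvec" (3), from world to camera coordinates, as OpenCV has them. Camera axes: x right, y down, z forward; pixel columns grow to the right and rows downward; lengths in m; the calibration is good to about 2 mm. A picture is of the moment at which its call begins. get_calibration takes no time and is no camera call.
- bot.job_done(): hands the job in; it is judged then, once.
The state is a dict: "clock": time; "joint_pos": joint angles; "joint_vel": joint speeds; "tau": joint torques, N m; "eef_pos": TCP position; "tool_rot": TCP orientation; "ft_force": force on the tool from outside, world axes, zero at the start; "ft_torque": the same for the moment, N m; "grip_width": finger opening in m; "grasp_force": force on a finger pad.
Only numpy, scipy, OpenCV 4.12 (cv2) and the standard library are available. Lean on these libraries where they do the work, as an engineer would, in place of code of your own. Each camera call takes 0.05 s, during which the arm holds its last target. There are 200 camera calls.

## Working session

There is one attempt and no reset: what is moved stays moved. The work goes in short steps, Python scripts to look and compute and a tool call to move; the robot and the scene stay as the last step left them, time stands still between calls to the robot, and variables do not carry over. Pictures are saved under pics/ and viewed, at most 12 in all, crops included, and the job is handed in when it is done.

Besides the shell and the picture viewer there is one more tool, called after "Call:" as name([rows], argument=value, ...), one row to a line, values as JSON. apply_moves: Moves the arm, as the interface text tells. Its arguments: {"type":"object","properties":{"steps":{"type":"array"}},"required":["steps"]}

```bash
mkdir -p pics
cat > h.py <<'E'
import numpy as np, cv2
from workcell import bot, camera, get_calibration
def cal(n):
    c=get_calibration(n); f=200/np.tan(np.radians(c["fov_y"])/2)
    K=np.array([[f,0,c["cx"]],[0,f,c["cy"]],[0,0,1.]])
    return K,np.array(c["dist_coeffs"],float),cv2.Rodrigues(np.array(c["rvec"],float))[0],np.array(c["tvec"],float).ravel()
def at_z(n,uv,z):
    K,d,R,t=cal(n); p=cv2.undistortPoints(np.array(uv,float).reshape(-1,1,2),K,d).reshape(-1,2)
    r=np.c_[p,np.ones(len(p))]@R; o=-R.T@t
    return o+r*((z-o[2])/r[:,2])[:,None]
def by_depth(n,uv,D):
    K,d,R,t=cal(n); p=cv2.undistortPoints(np.array(uv,float).reshape(-1,1,2),K,d).reshape(-1,2)
    z=np.array([D[int(round(v)),int(round(u))] for u,v in uv])
    return (np.c_[p,np.ones(len(p))]*z[:,None]-t)@R
def proj(n,P):
    K,d,R,t=cal(n); return cv2.projectPoints(np.array(P,float).reshape(-1,1,3),cv2.Rodrigues(R)[0],t,K,d)[0].reshape(-1,2)
def save(n,fn,crop=None,s=1):
    im,D=camera(n); np.save(f"pics/{fn}.npy",D); cv2.imwrite(f"pics/{fn}_raw.png",im[:,:,::-1])
    if crop: im=im[crop[1]:crop[3],crop[0]:crop[2]]
    cv2.imwrite(f"pics/{fn}.png",cv2.resize(im[:,:,::-1],None,fx=s,fy=s,interpolation=cv2.INTER_CUBIC)); return D
E
python3 - <<'E'
from h import *
save("top","t0"); save("side","s0"); o=bot.get_obs(); print(o["clock"],o["eef_pos"],o["tool_rot"],o["grip_width"])
for n in("top","side"):
    K,d,R,t=cal(n); print(n,K[0,0],d,-R.T@t,R[2])
E
```

```text
0.1 [ 0.17586296 -0.4674886   0.24749843] [ 9.83862085e-01  1.78925937e-01 -1.68945458e-04 -9.36995495e-04] 0.08524182974650191
top 414.7580486333191 [-0.08328382  0.          0.          0.          0.        ] [0.38897157 0.03330224 1.00625543] [ 0.1912962  -0.01188969 -0.98146034]
side 396.536076634781 [-0.00285245  0.          0.          0.          0.        ] [0.5134463  0.57509832 0.75246663] [ 0.07669091 -0.6241357  -0.77754301]
```

View pics/t0.png

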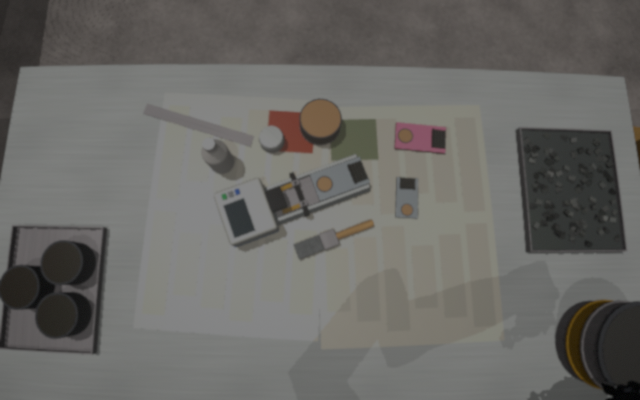

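View pics/s0.png

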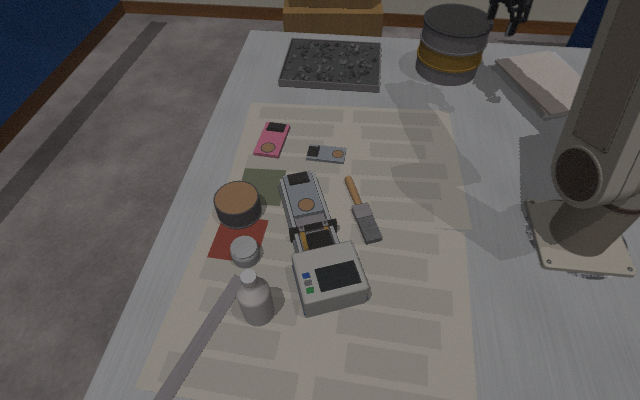

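Top view: the carrier on the track has its pad at about (358,173), the pellet at (325,184) and the bridge at (300,195). The pink and small look-alikes lie at (420,138) and (406,198). Next I'll enlarge both views.

Run:
```python
import cv2
for n,(a,b,c,d),s in(("t0",(210,145,380,250),4.6),("s0",(260,155,380,320),3.6)):
    im=cv2.imread(f"pics/{n}_raw.png")[b:d,a:c]
    im=cv2.resize(im,None,fx=s,fy=s,interpolation=cv2.INTER_CUBIC)
    im=cv2.convertScaleAbs(im,alpha=1.5,beta=10)
    for u in range(a,c,20): cv2.putText(im,str(u),(int((u+.5-a)*s),8),0,.35,(0,0,255)); cv2.line(im,(int((u+.5-a)*s),10),(int((u+.5-a)*s),16),(0,0,255))
    for v in range(b,d,20): cv2.putText(im,str(v),(0,int((v+.5-b)*s)),0,.35,(0,0,255)); cv2.line(im,(24,int((v+.5-b)*s)),(30,int((v+.5-b)*s)),(0,0,255))
    cv2.imwrite(f"pics/{n}_c.png",im); print(im.shape)
```

```text
(483, 782, 3)
(594, 432, 3)
```

View pics/t0_c.png

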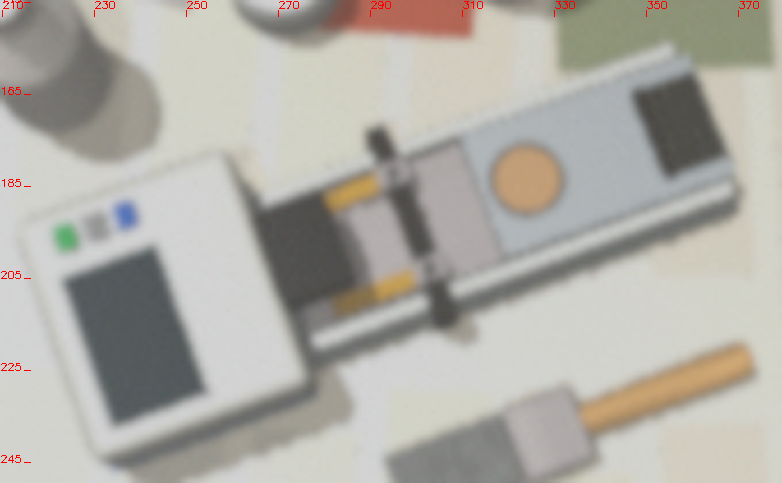

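View pics/s0_c.png

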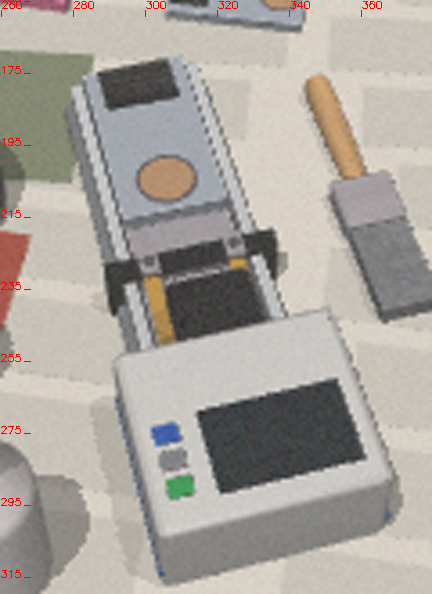

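Top crop: the pad corners are at (632,95), (692,73), (726,160) and (668,179). The carrier's leading edge runs from (459,138) to (502,258), the bridge from (376,130) to (444,322), and the body's front top edge from (222,152) to (308,378). The side crop agrees: pad corners at (98,72), (168,60), (181,94) and (109,109).

Run:
```python
from h import *
np.set_printoptions(precision=4,suppress=True)
T=lambda L:[(210+u/4.6-.5,145+v/4.6-.5) for u,v in L]
S=lambda L:[(260+u/3.6-.5,155+v/3.6-.5) for u,v in L]
pad=at_z("top",T([(632,95),(692,73),(726,160),(668,179)]),.037); print("pad",pad[:,:2],pad.mean(0))
pads=at_z("side",S([(98,72),(168,60),(181,94),(109,109)]),.037); print("pad side",pads[:,:2],pads.mean(0))
lead=at_z("top",T([(459,138),(502,258)]),.036); print("lead",lead,lead.mean(0))
br=at_z("top",T([(376,130),(444,322)]),.040); print("bridge",br,br.mean(0),np.linalg.norm(br[0]-br[1]))
bf=at_z("top",T([(222,152),(308,378),(103,459),(18,230)]),.070); print("body",bf,np.linalg.norm(bf[0]-bf[1]))
tr=at_z("top",T([(672,44),(737,185)]),.032); print("track end",tr,np.linalg.norm(tr[0]-tr[1]),tr.mean(0))
for n,a,b in(("a",tr.mean(0),bf[:2].mean(0)),("b",pad.mean(0),lead.mean(0)),("c",pad.mean(0),br.mean(0))):
    d=b-a; print(n,np.hypot(*d[:2]),np.degrees(np.arctan2(d[1],d[0])))
for e in(br[0]-br[1],bf[0]-bf[1],tr[0]-tr[1],lead[0]-lead[1]): print(np.degrees(np.arctan2(e[1],e[0]))-90)
D=np.load("pics/t0.npy")
print(by_depth("top",[(358,173),(325,183),(341,180),(337,184)],D))
```

```text
pad [[ 0.665  -0.0509]
 [ 0.6775 -0.0828]
 [ 0.6304 -0.1002]
 [ 0.6197 -0.0696]] [ 0.6482 -0.0758  0.037 ]
pad side [[ 0.6797 -0.0813]
 [ 0.6335 -0.0978]
 [ 0.6204 -0.0673]
 [ 0.6666 -0.0486]] [ 0.6501 -0.0738  0.037 ]
lead [[0.6405 0.04   0.036 ]
 [0.5767 0.0168 0.036 ]] [0.6086 0.0284 0.036 ]
bridge [[0.6432 0.0834 0.04  ]
 [0.5421 0.0463 0.04  ]] [0.5926 0.0648 0.04  ] 0.10764233747304734
body [[0.6228 0.1594 0.07  ]
 [0.5085 0.1126 0.07  ]
 [0.4671 0.2121 0.07  ]
 [0.5812 0.2605 0.07  ]] 0.12348694284211202
track end [[ 0.6949 -0.0728  0.032 ]
 [ 0.6182 -0.1065  0.032 ]] 0.08377977170830904 [ 0.6566 -0.0897  0.032 ]
a 0.24327281593011746 111.95372522959362
b 0.11149485487889679 110.78701445533144
c 0.15123061361912055 111.53761579354524
-69.83054260503877
-67.72002826457211
-66.33310093899173
-70.0342469021308
[[ 0.6461 -0.0779  0.0354]
 [ 0.6203  0.0019  0.0345]
 [ 0.6275 -0.0365  0.0377]
 [ 0.618  -0.027   0.0357]]
```

Call:
apply_moves([
  [[0,0,0],[0,0,-0.0386],0],
  [[0,0,0],[0,0,-0.0386],0],
  [[0,0,0],[0,0,-0.0386],0],
  [[0,0,0],[0,0,-0.0386],0],
  [[0,0,0],[0,0,-0.0386],0],
  [[0,0,0],[0,0,-0.0386],0],
  [[0,0,0],[0,0,-0.0386],0],
  [[0,0,0],[0,0,-0.0386],0],
])

```text
clock: 0.77
eef_pos: [0.1759, -0.4677, 0.2478]
tool_rot: [0.785, 0.619, 0.0, -0.001]
ft_force: [0.1, 0.2, -0.7]
grip_width: -0.0003
grasp_force: 0.0
```

Call:
apply_moves([
  [[0,0,0],[0,0,-0.0386],0],
  [[0,0,0],[0,0,-0.0386],0],
  [[0,0,0],[0,0,-0.0386],0],
  [[0,0,0],[0,0,-0.0386],0],
  [[0,0,0],[0,0,-0.0386],0],
  [[0.05,0.146,0],[0,0,0],0],
  [[0.05,0.146,0],[0,0,0],0],
  [[0.05,0.146,0],[0,0,0],0],
])

```text
clock: 1.43
eef_pos: [0.2473, -0.4079, 0.2477]
tool_rot: [0.568, 0.823, 0.0, -0.0]
ft_force: [0.7, -0.5, -0.1]
grip_width: -0.0001
grasp_force: 0.0
```

Call:
apply_moves([
  [[0.05,0.146,0],[0,0,0],0],
  [[0.05,0.146,0],[0,0,0],0],
  [[0.05,0.146,0],[0,0,0],0],
  [[0.05,0.146,0],[0,0,0],0],
  [[0.05,0.146,0],[0,0,0],0],
  [[0.05,0.146,0],[0,0,0],0],
  [[0.05,0.146,0],[0,0,0],0],
  [[0.05,0.146,0],[0,0,0],0],
])

```text
clock: 2.1
eef_pos: [0.4374, -0.2491, 0.2479]
tool_rot: [0.567, 0.824, -0.0, -0.0]
ft_force: [0.5, -0.8, 0.4]
grip_width: 0.0001
grasp_force: 0.0
```

Call:
apply_moves([
  [[0.0537,0.162,0.08],[0,0,0],0],
  [[0.0537,0.162,0.08],[0,0,0],0],
  [[0.0537,0.162,0.08],[0,0,0],0],
  [[0.0537,0.162,0.08],[0,0,0],0],
  [[0.0537,0.162,0.08],[0,0,0],0],
  [[0.0537,0.162,0.08],[0,0,0],0],
  [[0.0537,0.162,0.08],[0,0,0],0],
  [[0.0537,0.162,0.08],[0,0,0],0],
])

```text
clock: 2.77
eef_pos: [0.6488, -0.0762, 0.1187]
tool_rot: [0.567, 0.824, -0.0, -0.001]
ft_force: [0.5, -1.2, 0.4]
grip_width: -0.0002
grasp_force: 0.0
```

Call:
apply_moves([
  [[0,0,0.04],[0,0,0],0],
  [[0,0,0.04],[0,0,0],0],
  [[0,0,0.04],[0,0,0],0],
  [[0,0,0.04],[0,0,0],0],
  [[0,0,0.04],[0,0,0],0],
  [[0,0,0.04],[0,0,0],0],
  [[0,0,0],[0,0,0],0],
  [[0,0,0],[0,0,0],0],
])

```text
clock: 3.43
eef_pos: [0.6475, -0.0782, 0.0721]
tool_rot: [0.567, 0.824, -0.0, -0.0]
ft_force: [0.5, -0.3, 0.4]
grip_width: -0.0004
grasp_force: 0.0
```

Run:
```python
from h import *
a,b,c,d=260,125,380,265; s=4.2
save("side","s1",(a,b,c,d),s); save("top","t1",(260,120,400,250),4)
o=bot.get_obs(); e=o["eef_pos"]; print(e,o["ft_force"])
print("tip px side",proj("side",[e-[0,0,.017]]),"pad",proj("side",[[.649,-.075,.036]]))
```

```text
[ 0.64838991 -0.07798374  0.07305085] [ 0.46414943 -0.21639664 -0.34536091]
tip px side [[298.67129149 171.13151498]] pad [[298.65742882 177.64493258]]
```

View pics/s1.png

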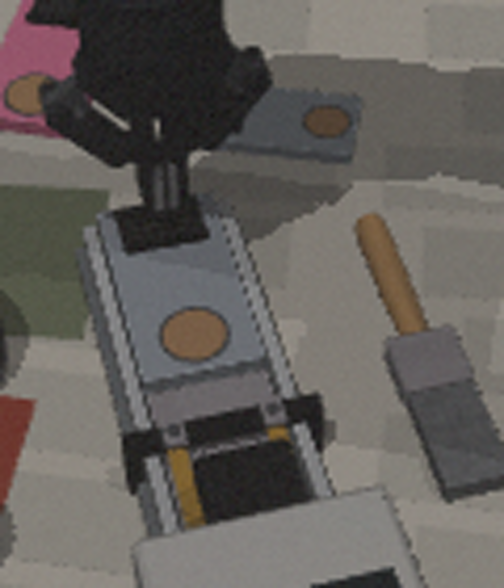

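View pics/t1.png

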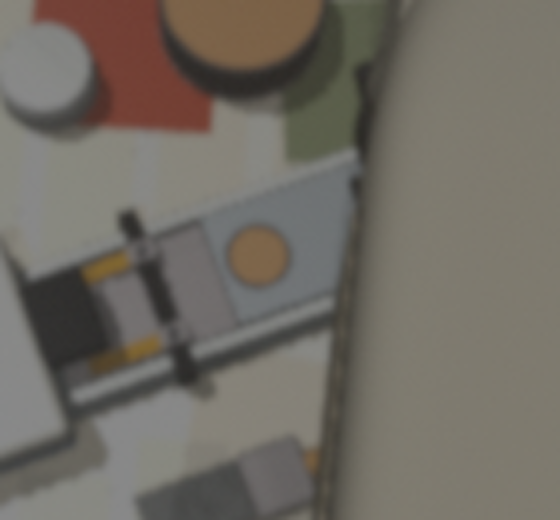

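The fingertip, at about (165,208) in the side crop, hangs over the middle of the pad. I'll back off 1.5 mm to clear the ridge and go down in small steps until it touches.

Call:
apply_moves([
  [[-0.0075,0,0.015],[0,0,0],0],
  [[0,0,0.015],[0,0,0],0],
  [[0,0,0.015],[0,0,0],0],
  [[0,0,0.015],[0,0,0],0],
  [[0,0,0.01],[0,0,0],0],
  [[0,0,0.005],[0,0,0],0],
  [[0,0,0],[0,0,0],0],
  [[0,0,0],[0,0,0],0],
])

```text
clock: 4.2
eef_pos: [0.6486, -0.0789, 0.0572]
tool_rot: [0.567, 0.824, -0.0, -0.0]
ft_force: [-0.2, -0.5, -0.0]
grip_width: -0.0001
grasp_force: 0.0
```

Call:
apply_moves([
  [[0,0,0.005],[0,0,0],0],
  [[0,0,0.005],[0,0,0],0],
  [[0,0,0.005],[0,0,0],0],
  [[0,0,0.005],[0,0,0],0],
  [[0,0,0.005],[0,0,0],0],
  [[0,0,0],[0,0,0],0],
  [[0,0,0],[0,0,0],0],
  [[0,0,0],[0,0,0],0],
])

```text
clock: 4.87
eef_pos: [0.6489, -0.079, 0.0529]
tool_rot: [0.567, 0.824, 0.0, 0.0]
ft_force: [-0.5, 1.0, 4.5]
grip_width: -0.0
grasp_force: 2.2
```

Call:
apply_moves([
  [[0,0,0.006],[0,0,0],0],
  [[0,0,0.006],[0,0,0],0],
  [[0,0,0.006],[0,0,0],0],
  [[0,0,0.006],[0,0,0],0],
  [[0,0,0.006],[0,0,0],0],
  [[0,0,0],[0,0,0],0],
  [[0,0,0],[0,0,0],0],
  [[0,0,0],[0,0,0],0],
])

```text
clock: 5.53
eef_pos: [0.6496, -0.079, 0.0484]
tool_rot: [0.567, 0.824, 0.001, 0.001]
ft_force: [-1.6, 0.9, 10.6]
grip_width: 0.0003
grasp_force: 5.4
```

Call:
apply_moves([
  [[0,0,0.006],[0,0,0],0],
  [[0,0,0.006],[0,0,0],0],
  [[0,0,0.003],[0,0,0],0],
  [[0,0,0],[0,0,0],0],
  [[0,0,0],[0,0,0],0],
  [[0.005,0,0],[0,0,0],0],
  [[0.005,0,0],[0,0,0],0],
  [[0.005,0,0],[0,0,0],0],
])

```text
clock: 6.2
eef_pos: [0.6501, -0.0779, 0.0468]
tool_rot: [0.567, 0.824, 0.0, 0.004]
ft_force: [-1.1, -3.4, 12.2]
grip_width: 0.0
grasp_force: 6.5
```

Call:
apply_moves([
  [[0.01,0,0.002],[0,0,0],0],
  [[0.01,0,0.002],[0,0,0],0],
  [[0.015,0,0],[0,0,0],0],
  [[0.015,0,0],[0,0,0],0],
  [[0.015,0,0],[0,0,0],0],
  [[0.015,0,0],[0,0,0],0],
  [[0,0,0],[0,0,0],0],
  [[0,0,0],[0,0,0],0],
])

```text
clock: 6.87
eef_pos: [0.6443, -0.0629, 0.0462]
tool_rot: [0.567, 0.824, 0.0, 0.004]
ft_force: [-1.8, -2.9, 14.7]
grip_width: -0.0004
grasp_force: 7.2
```

Run:
```python
from h import *
save("side","s2",(260,125,380,265),4.2); o=bot.get_obs(); print(o["eef_pos"],o["ft_force"],o["clock"])
```

```text
[ 0.64428385 -0.06288929  0.04616405] [-1.31901698 -2.99275999 14.05653294] 6.9167
```

View pics/s2.png

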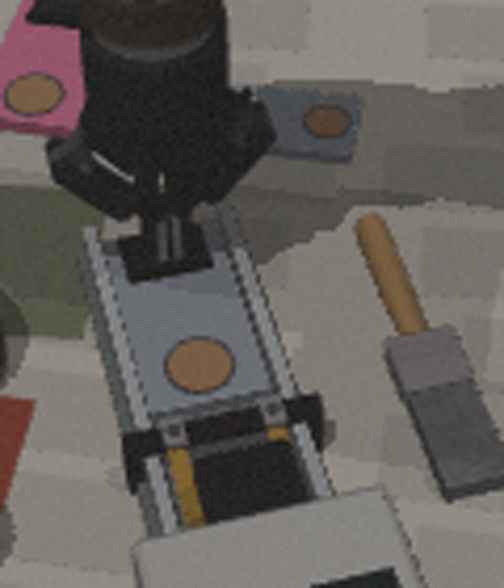

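The carrier moves with the finger: the pellet has gone from (195,333) to (199,366) in the crop. It is about 6.7 mm down and still short of the bridge, so I'll go on.

Call:
apply_moves([
  [[0.015,0,0],[0,0,0],0],
  [[0.015,0,0],[0,0,0],0],
  [[0.015,0,0],[0,0,0],0],
  [[0.015,0,0],[0,0,0],0],
  [[0.015,0,0],[0,0,0],0],
  [[0.015,0,0],[0,0,0],0],
  [[0.015,0,0],[0,0,0],0],
  [[0.015,0,0],[0,0,0],0],
])

```text
clock: 7.58
eef_pos: [0.6358, -0.0411, 0.0461]
tool_rot: [0.568, 0.823, 0.0, 0.004]
ft_force: [-2.3, -5.0, 14.7]
grip_width: 0.0003
grasp_force: 7.2
```

Call:
apply_moves([
  [[0.015,0,0],[0,0,0],0],
  [[0.015,0,0],[0,0,0],0],
  [[0.015,0,0],[0,0,0],0],
  [[0.015,0,0],[0,0,0],0],
  [[0.015,0,0],[0,0,0],0],
  [[0.015,0,0],[0,0,0],0],
  [[0.01,0,0],[0,0,0],0],
  [[0,0,0],[0,0,0],0],
])

```text
clock: 8.25
eef_pos: [0.6282, -0.0219, 0.0459]
tool_rot: [0.567, 0.823, 0.0, 0.003]
ft_force: [-2.5, -4.5, 14.6]
grip_width: -0.0
grasp_force: 7.5
```

Call:
apply_moves([
  [[0.015,0,0],[0,0,0],0],
  [[0.015,0,0],[0,0,0],0],
  [[0.015,0,0],[0,0,0],0],
  [[0.015,0,0],[0,0,0],0],
  [[0.015,0,0],[0,0,0],0],
  [[0.015,0,0],[0,0,0],0],
  [[0.015,0,0],[0,0,0],0],
  [[0,0,0],[0,0,0],0],
])

```text
clock: 8.92
eef_pos: [0.6216, -0.0025, 0.045]
tool_rot: [0.567, 0.823, 0.0, 0.004]
ft_force: [2.0, -4.6, 8.9]
grip_width: 0.0002
grasp_force: 6.2
```

Run:
```python
from h import *
save("side","s3",(260,145,380,285),4.2); o=bot.get_obs(); print(o["eef_pos"],o["ft_force"],o["clock"])
```

```text
[ 0.62162757 -0.00252436  0.04507525] [ 1.30459682 -4.71039527  9.04887683] 8.9667
```

View pics/s3.png

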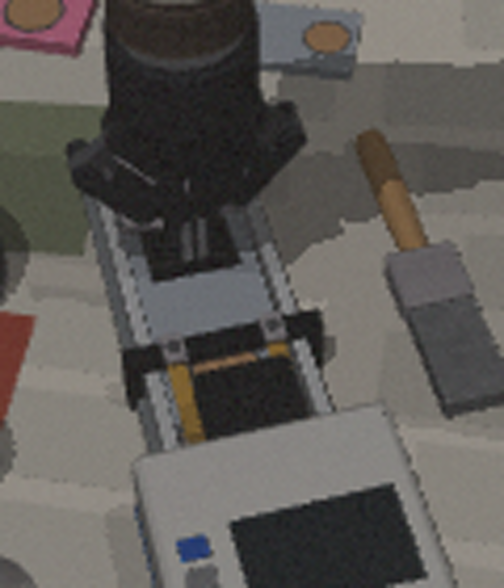

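The pellet is now passing under the bridge at (225,362) and the leaf springs are pressing, so the platen is fully down. I'll keep pushing.

Call:
apply_moves([
  [[0.012,-0.002,0.003],[0,0,0],0],
  [[0.012,-0.002,0],[0,0,0],0],
  [[0.012,0,0],[0,0,0],0],
  [[0.012,0,0],[0,0,0],0],
  [[0.012,0,0],[0,0,0],0],
  [[0.012,0,0],[0,0,0],0],
  [[0.012,0,0],[0,0,0],0],
  [[0,0,0],[0,0,0],0],
])

```text
clock: 9.63
eef_pos: [0.6155, 0.013, 0.0451]
tool_rot: [0.567, 0.823, 0.001, 0.005]
ft_force: [1.7, -4.9, 11.6]
grip_width: 0.0002
grasp_force: 7.1
```

Call:
apply_moves([
  [[0.01,0,0],[0,0,0],0],
  [[0.01,0,0],[0,0,0],0],
  [[0.01,0,0],[0,0,0],0],
  [[0.01,0,0],[0,0,0],0],
  [[0.01,0,0],[0,0,0],0],
  [[0.01,0,0],[0,0,0],0],
  [[0,0,0],[0,0,0],0],
  [[0,0,0],[0,0,0],0],
])

```text
clock: 10.3
eef_pos: [0.6111, 0.0241, 0.045]
tool_rot: [0.567, 0.823, 0.001, 0.005]
ft_force: [0.8, -6.2, 11.5]
grip_width: 0.0
grasp_force: 7.3
```

Call:
apply_moves([
  [[0.007,0,0],[0,0,0],0],
  [[0.007,0,0],[0,0,0],0],
  [[0.007,0,0],[0,0,0],0],
  [[0.007,0,0],[0,0,0],0],
  [[0,0,0],[0,0,0],0],
  [[0,0,0],[0,0,0],0],
  [[0,0,0],[0,0,0],0],
  [[0,0,0],[0,0,0],0],
])

```text
clock: 10.97
eef_pos: [0.6092, 0.0292, 0.045]
tool_rot: [0.568, 0.823, 0.001, 0.005]
ft_force: [0.9, -4.7, 12.4]
grip_width: 0.0001
grasp_force: 7.4
```

Call:
apply_moves([
  [[0.007,0,0],[0,0,0],0],
  [[0.007,0,0],[0,0,0],0],
  [[0.007,0,0],[0,0,0],0],
  [[0.007,0,0],[0,0,0],0],
  [[0,0,0],[0,0,0],0],
  [[0,0,0],[0,0,0],0],
  [[0,0,0],[0,0,0],0],
  [[0,0,0],[0,0,0],0],
])

```text
clock: 11.63
eef_pos: [0.6078, 0.0327, 0.0451]
tool_rot: [0.568, 0.823, -0.0, 0.006]
ft_force: [2.8, -10.5, 10.8]
grip_width: -0.0
grasp_force: 9.2
```

Call:
apply_moves([
  [[0.007,0,0],[0,0,0],0],
  [[0.007,0,0],[0,0,0],0],
  [[0.007,0,0],[0,0,0],0],
  [[0,0,0],[0,0,0],0],
  [[0,0,0],[0,0,0],0],
  [[0,0,0],[0,0,0],0],
  [[0,0,0],[0,0,0],0],
  [[0,0,0],[0,0,0],0],
])

```text
clock: 12.3
eef_pos: [0.6077, 0.033, 0.0452]
tool_rot: [0.569, 0.822, -0.002, 0.009]
ft_force: [6.8, -18.1, 8.5]
grip_width: -0.0
grasp_force: 12.4
```

Run:
```python
from h import *
save("side","s4",(275,165,375,285),5); save("top","t4",(230,150,350,240),5); o=bot.get_obs(); print(o["eef_pos"],o["ft_force"],o["clock"])
```

```text
[0.60766499 0.03299817 0.04514406] [  5.83164375 -17.64624185   8.47287485] 12.4
```

View pics/s4.png

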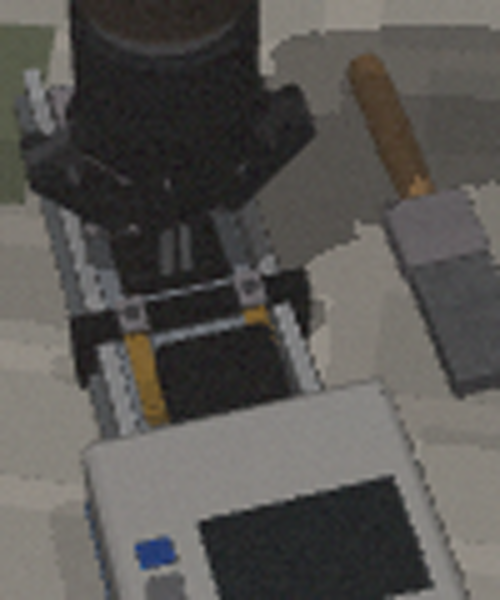

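The force rises to 19 N with no further travel, at finger x of about -35 mm in the reader frame, so the carrier is at the stop. I'll ease the forward push and lift straight up.

Call:
apply_moves([
  [[-0.007,0,0],[0,0,0],0],
  [[-0.007,0,-0.01],[0,0,0],0],
  [[0,0,-0.015],[0,0,0],0],
  [[0,0,-0.02],[0,0,0],0],
  [[0,0,-0.03],[0,0,0],0],
  [[0,0,-0.05],[0,0,0],0],
  [[0,0,-0.08],[0,0,0],0],
  [[0,0,-0.1],[0,0,0],0],
])

```text
clock: 13.07
eef_pos: [0.6016, 0.038, 0.102]
tool_rot: [0.567, 0.824, -0.001, -0.002]
ft_force: [0.7, -0.3, -0.5]
grip_width: -0.0
grasp_force: 0.0
```

Call:
apply_moves([
  [[0,0,-0.1],[0,0,0],0],
  [[0,0,-0.1],[0,0,0],0],
  [[-0.05,-0.1,-0.1],[0,0,0],0],
  [[-0.1,-0.15,0],[0,0,0],0],
  [[-0.1,-0.15,0],[0,0,0],0],
  [[-0.1,-0.15,0],[0,0,0],0],
  [[-0.1,-0.15,0],[0,0,0],0],
  [[-0.1,-0.15,0],[0,0,0],0],
])

```text
clock: 13.73
eef_pos: [0.4824, -0.1261, 0.1632]
tool_rot: [0.566, 0.824, 0.0, -0.0]
ft_force: [0.0, -0.2, 0.4]
grip_width: -0.0001
grasp_force: 0.0
```

Call:
apply_moves([
  [[-0.1,-0.15,0],[0,0,0],0],
  [[-0.1,-0.15,0],[0,0,0],0],
  [[0,0,0],[0,0,0],0],
  [[0,0,0],[0,0,0],0],
  [[0,0,0],[0,0,0],0],
  [[0,0,0],[0,0,0],0],
  [[0,0,0],[0,0,0],0],
  [[0,0,0],[0,0,0],0],
])

```text
clock: 14.4
eef_pos: [0.4426, -0.1834, 0.1628]
tool_rot: [0.566, 0.824, 0.0, -0.0]
ft_force: [-0.2, -0.4, 0.9]
grip_width: 0.0002
grasp_force: 0.0
```

Run:
```python
from h import *
save("side","s5",(260,165,380,265),4); save("top","t5",(210,145,380,250),4.6); o=bot.get_obs(); print(o["eef_pos"],o["ft_force"],o["clock"])
a=cv2.imread("pics/t5.png")
cv2.imwrite("pics/t5b.png",cv2.convertScaleAbs(a,alpha=1.4,beta=10))
```

```text
[ 0.44230909 -0.18365045  0.16277267] [0.06480679 1.07210935 0.00875639] 14.5
```

View pics/t5b.png

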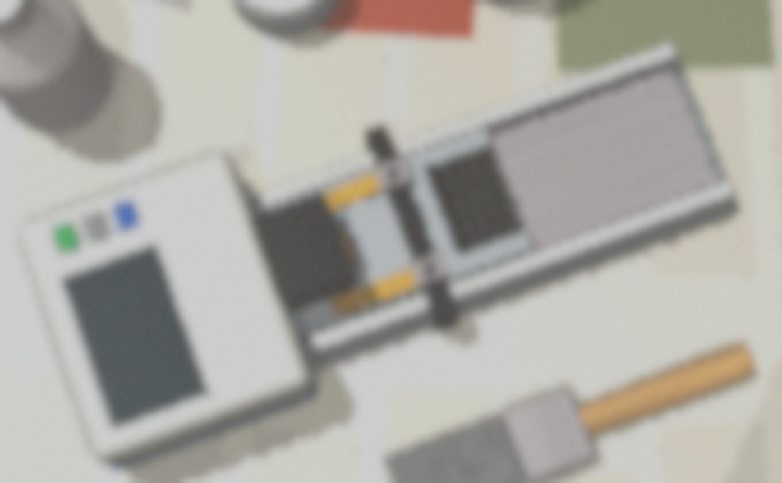

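The carrier is under the bridge and leaves, with the pad corners now at (428,168), (490,147), (525,235) and (462,254). I'll check how far it travelled.

Run:
```python
from h import *
T=lambda L:[(210+u/4.6-.5,145+v/4.6-.5) for u,v in L]
B=np.array([.5926,.0648]); a=np.radians(111); X=np.array([np.cos(a),np.sin(a)])
pad=at_z("top",T([(428,168),(490,147),(525,235),(462,254)]),.032)[:,:2]
te=at_z("top",T([(492,134),(534,243)]),.031)[:,:2]
pad0=np.array([.6482,-.0758])
print("pad x",(pad.mean(0)-B)@X,"trail x",(te-B)@X,"pad travel",(pad.mean(0)-pad0)@X)
D=np.load("pics/t5.npy"); print(by_depth("top",[(300,192),(303,201),(312,187),(292,195)],D))
bf=at_z("top",T([(222,152),(308,378)]),.070).mean(0)[:2]; print("body front x",(bf-B)@X)
```

```text
pad x -0.03743453122747077 trail x [-0.05785376 -0.05798333] pad travel 0.11375213473275449
[[0.59601481 0.06142908 0.0406331 ]
 [0.57322727 0.05380088 0.04622668]
 [0.61083257 0.03302496 0.03084432]
 [0.59027845 0.08072796 0.03186968]]
body front x 0.07611772497253462
```

Run:
```python
import cv2,numpy as np
r=lambda n,a,b,c,d,s:cv2.convertScaleAbs(cv2.resize(cv2.imread(f"pics/{n}_raw.png")[b:d,a:c],None,fx=s,fy=s,interpolation=cv2.INTER_CUBIC),alpha=1.6,beta=10)
A=np.hstack([r("s4",285,205,345,245,6.5),r("s5",285,205,345,245,6.5)])
B=np.hstack([r("t4",275,170,335,210,6.5),r("t5",275,170,335,210,6.5)])
cv2.imwrite("pics/cmp.png",np.vstack([A,B]))
```

```text
(no output)
```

View pics/cmp.png

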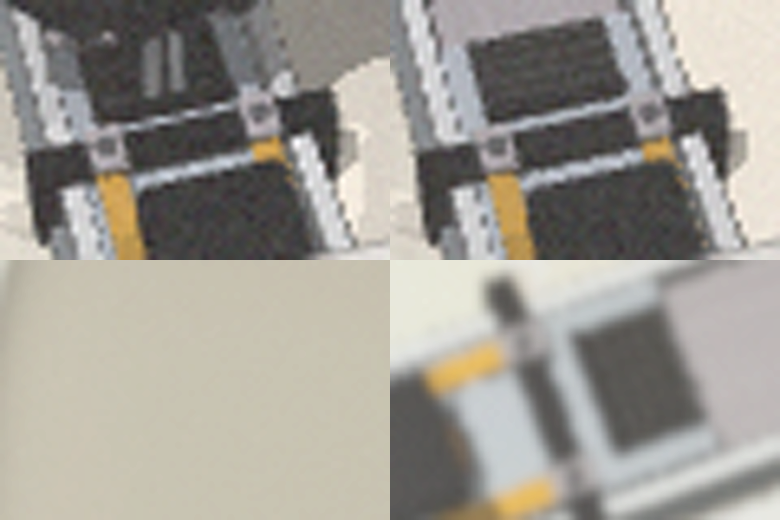

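The forward push held until the finger left the ridge. Pad travel is 114 mm against about 115 expected, and the pad is at x = -37 mm as it should be at home. The small change in the side view fits the platen rising under the bridge.

```bash
python3 -c "
from workcell import bot
print(bot.job_done())"
```

```text
the job is handed in; nothing more can be done
None
```

I pressed the carrier down by its thumb pad and slid it under the bridge and leaf springs to the stop (pad at x = -37 mm, as expected at home). I then lifted the hand clear and handed the job in at about 14.5 s.

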